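# Set the spacer beside a landing tile and hold the tile flush

## Task

A ceramic landing tile is being fitted on the cabinet shelf. Draw the transport lock back to its end stop, away from the tile, so that the gaps either side of the tile lie open, then take the spacer from its rest, slide it down to the bottom of whichever gap is wide enough for it, within the tile's length, and let go of it. Finally press the tile down with the fingers, flush with the strips beside it, and finish while still holding it pressed (do not let go), leaving the other things on the shelf as they are.

Things in the scene. Friction and masses are not known exactly. Their poses are not given: they have to be found in the camera images.
- bed: Fixed grey base board, 210 x 204 x 10 mm, flat on the shelf. Origin on its underside, below the tile's centre; x runs from tile to transport lock (board x -65 to +145 mm). The tile covers x -45 to 45, y -55 to 55 mm; a strip runs along either y side of it. Between tile and strip is a gap along x, open at top and both ends, its floor the board's top (z 10 mm).
- tile_top (a point): Centre of the top face of the white ceramic tile, 90 (x) x 110 (y) x 10 mm, axes as the base board's. The tile stands on hidden springs that lift it 6 mm proud: its top is 38 mm above the shelf when free and 32 mm, level with the strips' tops, when pressed flush. It moves straight up and down only.
- tile (a joint): How far the tile is pressed down, m: 0 = free (proud), 0.006 = on its stop, flush. The push needed grows from about 2 N at first movement to about 9.5 N at the stop; it springs up again when let go.
- slim_strip: Fixed aluminium strip along one side of the tile, 90 long (x) x 18 wide (y) x 22 mm high, origin at the centre of its underside, on the board. Its centre line is 76 mm to the side (+y or -y, it varies) of the tile's centre, which leaves a gap 12 mm wide (15 mm from the strip's centre line to the gap's, on the side towards the tile) and 22 mm deep.
- broad_strip: Fixed aluminium strip along the other side, 90 x 34 (y) x 22 mm, origin at the centre of its underside, its centre line also 76 mm from the tile's centre: it leaves a gap only 4 mm wide.
- lock_grip (a point): Centre of the top of the transport lock's grip, a grey block 16 (x) x 40 (y) mm, top 70.5 mm above the shelf, on a steel crossbar 16 x 136 mm (z 32.5 to 38.5 mm). Closed, it stands 63 mm from the tile's centre in the board's +x. Two flat steel arms 4 mm thick, 13 wide, 62.5 mm either side of the middle, reach 79 mm from it towards the tile and cover part of both gaps.
- lock (a joint): Travel of the transport lock along the base board's +x, away from the tile, m: 0 = closed, 0.055 = on its end stop, where the arms leave the gaps free from x -45 to +39 mm. Starts somewhere from 0 to 0.012. Friction about 2.5 N, no spring; it stays where it is left.
- spacer: Loose grey plastic plate standing on edge in its rest: 50 long (x) x 8 thick (y) x 70 mm high (z), about 50 g, lower long edges rounded to 2 mm radius. Origin at the centre of its foot (lower edge). Grasp it across its thickness, near its top.
- rest: Fixed grey rest for the spacer: foot 80 (x) x 60 (y) x 8 mm with two walls up to 33 mm above the shelf, 60 mm long, forming an 11 mm slot along x. Origin at the centre of its underside. The spacer stands in the slot 8 mm above the shelf, its top at 78 mm. It may be on the left or the right of the base board.
- tumbler: Loose steel tumbler, 72 mm wide, 85 mm high, origin at the centre of its underside; it stands on the side where the rest is not. Leave alone.
- gasket0: Lower of two stacked silicone gasket rings, 120 mm across, 10 mm thick each, origin at the centre of its underside. Leave alone.
- gasket1: Upper gasket ring, the same. Leave alone.
- weight: Steel pressure regulator weight, 34 mm wide, 42 mm high, origin at the centre of its underside. Leave alone.
- container: White plastic container with snap lid, 92 x 116 x 60 mm, origin at the centre of its underside. Leave alone.
- dish: Shallow white dish, 90 mm wide, 16 mm high, origin at the centre of its underside. Leave alone.
- plug: Small red plastic safety plug, 22 mm wide, 16 mm high, in the dish. Leave alone.

How it is judged:
On the way, in this order (a step that is already met when the one before it is completed fails the run):
1. the transport lock is drawn back to its end stop (value of joint lock above 0.051 m), for 0.2 s.
2. the spacer stands at the bottom of the wide gap, let go (y of spacer in the frame of slim_strip between -0.02 and 0.02 m and y of spacer in the frame of bed between -0.07 and 0.07 m and x of spacer in the frame of bed between -0.03 and 0.025 m and z of spacer in the frame of bed below 0.014 m and angle between spacer's own z axis and vertical below 0.2 rad and contact force between the fingers and spacer below 0.3 N), for 0.2 s.
At the end, for the whole second after the job is handed in: Lock within 5 mm of its end stop; spacer upright and let go, foot within 4 mm of the floor of the gap beside the slim strip, its centre 30 mm before to 25 mm behind the tile's middle; fingers press the tile with over 4 N and hold it within 1.5 mm of flush (all of step 2 and value of joint lock above 0.05 m and value of joint tile above 0.0045 m and contact force between the fingers and tile above 4 N); the arm keeps its last pose, push and grip.
It fails at once if one of the other things on the shelf (tumbler, gaskets, weight, container, dish, plug) is moved more than 30 mm (distance of any of tumbler, gasket0, gasket1, weight, container, dish, plug from where it was at the start of the episode above 0.03 m).
It also fails if it takes over 59 s, if anything falls off the work surface, if the arm or the gripper's body presses on something with over 40 N, if the wrist force passes 120 N, or if a joint passes its speed limit or range.

## Robot

A 6-joint arm with a two-finger parallel gripper is mounted at the origin on the work surface. World frame = base frame: x ahead of the robot, y to its left, z up, the work surface at z = 0. Lengths are in m, angles in rad, forces in N, time in s.
With the tool pointing down it reaches from about 0.375 to 0.975 m from the base axis. Payload 3.8 kg.
Tool frame: the origin (TCP) lies midway between the tips of the shut fingers; the grasp point (between the pads) lies 19 mm behind it; z points along the fingers, y is the line along which they close (so a half turn about z gives the same grasp; the last joint's range is limited). The gripper opens to 85 mm and grips with 20 to 120 N. Pads are 22 mm wide; open, the fingers measure 114 mm over their backs; the gripper's body (76 mm by 85 mm) begins 54 mm behind the grasp point. The pads swing forward as they close: fully open they stand 13 mm farther back than shut.
Start: joints at [-1.316, 0.264, 1.604, -0, 1.274, -0.037], TCP at [0.194, -0.646, 0.231] pointing down, gripper open.
Joint ranges: [-2.63, 2.63], [-0.94, 2.18], [0.31, 2.57], [-1.31, 4.45], [0, 2.66], [-2.55, 2.55]. Speed limits (rad/s): [2.57, 2.57, 3.14, 3.14, 3.14, 3.14].

## Interface

Orientations are given as a rotation vector (axis times angle).
In Python, from workcell import bot, imaging gives the robot as it stands.
- The arm moves only by the tool step_arm, never from a script. Its argument "series" is a list of rows, each an object of numbers: "grip": the closure, from -1 (fully open) to 1 (shut); "x", "y", "z": the shift along the tool's x, y, z normalised to -1 to 1, where 1 is 500 mm; "ax", "ay", "az": the turn, a rotation vector about the tool's x, y, z normalised to -1 to 1, where 1 is 30 degrees. A call has 1 to 12 rows; each row is the pose to reach, as a shift and turn from the pose commanded when the call began, along the tool's axes at that moment; what a row does not reach only later rows make up. A row lasts 1/10 s, in which the tool goes at most 50 mm and 8.59 degrees, less where a joint would pass 70% of its speed; a pose out of reach is approached as far as the arm can. A call with a number of a shift or a turn outside -1 to 1 is refused whole. A call with a gripper value outside its range is refused whole. The fingers move at their own pace and stop on an object; "force" is the grip in N (left out, the last holds). Time passes only in rows, so rows that repeat a pose let the fingers close. It gives the time, the measured TCP pose, the force, the opening and the grip force at its end, in the units of the state.
- bot.read_state(): the state, without advancing time (a new reading comes with each control period).
- imaging.read_camera(name): name is "side" or "top" or "wrist"; returns a dict with "img" (400x640x3 uint8, red, green, blue), "fx", "fy", "cx", "cy" (pixels), "R" (3x3) and "t" (3): a world point X has camera coordinates R X + t. Camera axes: x right, y down, z forward; pixel columns grow to the right and rows downward; lengths in m; the calibration is good to about 2 mm. A picture is of the moment at which its call begins. There is no depth.
- bot.finish_job(): hands the job in; it is judged then, once.
The state is a dict: "time": time; "q": joint angles; "joint_vel": joint speeds; "joint_torque": joint torques, N m; "tool_pos": TCP position; "tcp_rot": TCP orientation; "wrist_force": force on the tool from outside, world axes, zero at the start; "torque": the same for the moment, N m; "width": opening from 0.0 (shut) to 1.0 (fully open); "grip_force": force on a finger pad.
Only numpy, scipy, OpenCV 4.12 (cv2) and the standard library are available. Lean on these libraries where they do the work, as an engineer would, in place of code of your own. Each camera call takes 0.05 s, during which the arm holds its last target. There are 200 camera calls.

## Working session

There is one attempt and no reset: what is moved stays moved. The work goes in short steps, Python scripts to look and compute and a tool call to move; the robot and the scene stay as the last step left them, time stands still between calls to the robot, and variables do not carry over. Pictures are saved under pics/ and viewed, at most 10 in all, crops included, and the job is handed in when it is done.

Besides the shell and the picture viewer there is one more tool, called after "Emit:" by a JSON object that holds its "op" and its "data". step_arm: Moves the arm, as the interface text tells. Scaled input: -1 to 1 covers 500 mm each way for a shift and 30 degrees each way for a turn. Its arguments: {"type":"object","properties":{"series":{"type":"array","items":{"type":"object","properties":{"grip":{"type":"number"},"x":{"type":"number","minimum":-1,"maximum":1},"y":{"type":"number","minimum":-1,"maximum":1},"z":{"type":"number","minimum":-1,"maximum":1},"ax":{"type":"number","minimum":-1,"maximum":1},"ay":{"type":"number","minimum":-1,"maximum":1},"az":{"type":"number","minimum":-1,"maximum":1}}}},"force":{"type":"number"}},"required":["series"]}

```bash
mkdir -p pics
python3 - <<'E'
from workcell import bot, imaging
import cv2,numpy as np
for n in ["top","side"]:
    c=imaging.read_camera(n)
    cv2.imwrite(f"pics/{n}0.png",c["img"][:,:,::-1])
    print(n,c["fx"],c["fy"],c["cx"],c["cy"],np.round(c["R"],4).tolist(),np.round(c["t"],4).tolist())
s=bot.read_state();print(s["tool_pos"],s["tcp_rot"],s["width"],s["time"])
E
```

```text
top 471.73486169849645 471.73486169849645 319.0357272500639 207.57305318883775 [[0.0223, -0.9997, -0.0041], [-0.9828, -0.0212, -0.1833], [0.1831, 0.0082, -0.9831]] [-0.0011, 0.4982, 1.0303]
side 402.7323303808136 402.7323303808136 316.8657951807568 196.7963026832154 [[0.9762, -0.2154, 0.0251], [-0.0912, -0.513, -0.8536], [0.1967, 0.831, -0.5204]] [-0.4816, 0.0961, 0.7942]
[ 0.19401473 -0.64581316  0.23003417] [-3.10613307e+00 -4.56388080e-01  3.90207965e-04] 1.0015433137528305 0.1
```

View pics/top0.png

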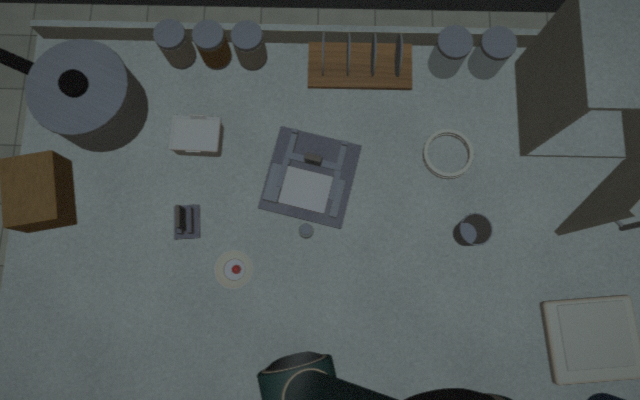

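View pics/side0.png

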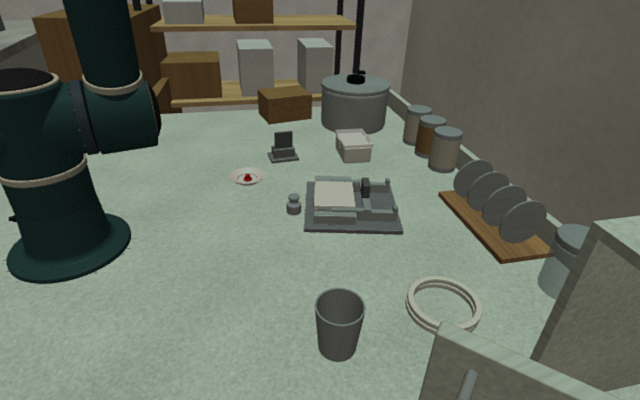

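Top view: board about (310,178), tile (306,189), lock grip (313,159), rest and spacer (187,221), weight (306,230) and dish (235,269). The board is turned slightly, so I'll enlarge and measure.

```bash
cat > h.py <<'E'
import numpy as np,cv2
from workcell import bot,imaging
def ray(c,u,v,z):
    d=np.array([(u-c["cx"])/c["fx"],(v-c["cy"])/c["fy"],1.]);R=np.array(c["R"]);o=-R.T@np.array(c["t"]);d=R.T@d
    return o+d*(z-o[2])/d[2]
def proj(c,X):
    p=np.array(c["R"])@np.array(X)+np.array(c["t"]);return np.array([c["cx"]+c["fx"]*p[0]/p[2],c["cy"]+c["fy"]*p[1]/p[2]])
def rect(c,mask,z,near):
    cs,_=cv2.findContours(mask.astype(np.uint8),cv2.RETR_EXTERNAL,cv2.CHAIN_APPROX_NONE)
    k=max((k for k in cs if cv2.pointPolygonTest(k,near,True)>-6),key=cv2.contourArea)
    P=np.array([ray(c,u,v,z)[:2] for u,v in k[:,0,:].astype(float)])
    r=cv2.minAreaRect((P*1000).astype(np.float32)); return r,len(k)
E
python3 - <<'E'
from h import *
c=imaging.read_camera("top");im=c["img"]
hsv=cv2.cvtColor(im,cv2.COLOR_RGB2HSV)
for p in [(306,189),(270,195),(300,230),(313,162),(335,195),(187,235),(180,220),(230,200)]: print(p,im[p[1],p[0]])
g=im.min(2)
print("tile",rect(c,(g>135),.038,(306,189)))
# board: low saturation bluish-grey vs greenish table: use b-g
d=im[:,:,2].astype(int)-im[:,:,1]
m=(cv2.medianBlur(((d>2)*255).astype(np.uint8),3)>0)
for n,z,p in[("board",.010,(270,195)),("rest",.008,(190,234))]:
    try: print(n,rect(c,m,z,p))
    except Exception as e: print(n,e)
a=cv2.resize(im[115:245,245:375],None,fx=4.5,fy=4.5,interpolation=cv2.INTER_CUBIC)
b=cv2.resize(im[195:250,165:210],None,fx=4.5,fy=4.5,interpolation=cv2.INTER_CUBIC)
o=np.zeros((585,800,3),np.uint8);o[:a.shape[0],:585]=a;o[:b.shape[0],590:590+b.shape[1]]=b
o[300:500,590:790]=cv2.resize(m[195:245,165:215].astype(np.uint8)*255,(200,200))[:,:,None]
cv2.imwrite("pics/crop1.png",cv2.convertScaleAbs(o[:,:,::-1],alpha=1.6))
E
```

```text
(306, 189) [115 122 124]
(270, 195) [ 86  94 101]
(300, 230) [76 84 87]
(313, 162) [29 27 28]
(335, 195) [80 86 91]
(187, 235) [70 74 80]
(180, 220) [33 35 32]
(230, 200) [104 114 112]Traceback (most recent call last):
  File "<stdin>", line 6, in <module>
  File "h.py", line 10, in rect
    k=max((k for k in cs if cv2.pointPolygonTest(k,near,True)>-6),key=cv2.contourArea)
ValueError: max() iterable argument is empty
```

Run:
```python
from h import *
c=imaging.read_camera("top");im=c["img"]
f=cv2.medianBlur(im,3);g=f[:,:,0].astype(int);d=f[:,:,2].astype(int)-f[:,:,1]
loc=np.median(g[140:220,225:250]);print("table",loc, "d table",np.median(d[140:220,225:250]),"d board",np.median(d[190:205,265:275]))
m=(g<95).astype(np.uint8)
for n,z,p in[("board",.010,(270,195)),("rest",.008,(190,234))]:
    try: print(n,rect(c,m,z,p))
    except Exception as e: print(n,e)
roi=np.zeros_like(m);cv2.fillConvexPoly(roi,np.array([[284,150],[345,160],[338,215],[270,205]]),1)
t=((g>103)*roi).astype(np.uint8)
print("tile",rect(c,t,.038,(306,189)))
a=cv2.resize(im[115:245,245:375],None,fx=4.5,fy=4.5,interpolation=cv2.INTER_CUBIC)
b=cv2.resize(im[195:250,165:210],None,fx=4.5,fy=4.5,interpolation=cv2.INTER_CUBIC)
o=np.zeros((585,800,3),np.uint8);o[:a.shape[0],:585]=a;o[:b.shape[0],590:590+b.shape[1]]=b
o[300:500,590:790]=cv2.resize(m[195:245,165:215]*255,(200,200))[:,:,None]
cv2.imwrite("pics/crop1.png",cv2.convertScaleAbs(o[:,:,::-1],alpha=1.6))
```

```text
table 101.0 d table 0.0 d board 6.0
board (((581.4533081054688, 34.266082763671875), (207.87840270996094, 215.60523986816406), 76.89289855957031), 327)
rest (((465.71929931640625, 321.37591552734375), (85.22160339355469, 63.81272888183594), 3.9278504848480225), 115)
tile (((542.36279296875, 42.684730529785156), (106.57804107666016, 88.00897979736328), 77.33094024658203), 153)
```

View pics/crop1.png

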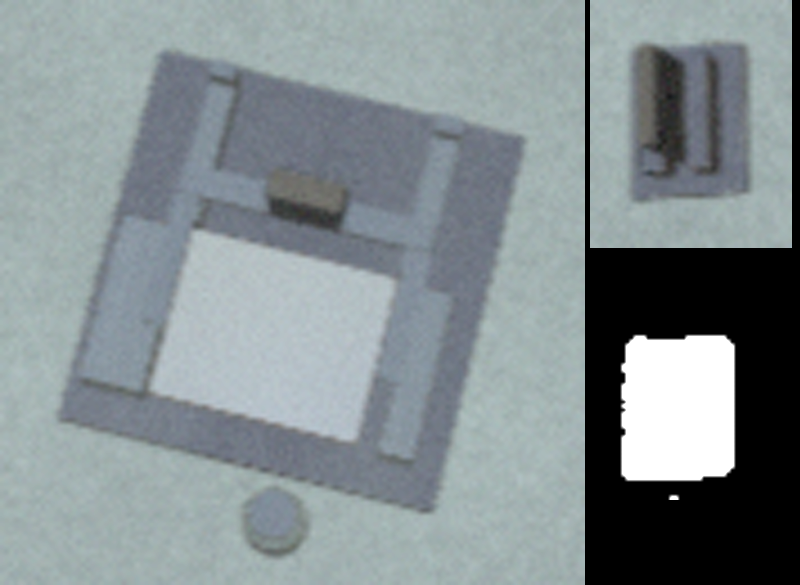

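Crop: the slim strip is on image right (board -y), so the wide gap is on the board's -y side. The board yaw is about -13° and the tile centre about (0.542, 0.043). The tile and board measurements agree with the given sizes. Moving over the lock.

Emit:
{"op": "step_arm", "data": {"series": [{"x": 0.59,"y": -0.526,"z": -0.04,"az": 0.987,"grip": -1},{"x": 0.59,"y": -0.526,"z": -0.04,"az": 0.987,"grip": -1},{"x": 0.59,"y": -0.526,"z": -0.04,"az": 0.987,"grip": -1},{"x": 0.59,"y": -0.526,"z": -0.04,"az": 0.987,"grip": -1},{"x": 0.59,"y": -0.526,"z": -0.04,"az": 0.987,"grip": -1},{"x": 0.59,"y": -0.526,"z": -0.04,"az": 0.987,"grip": -1},{"x": 0.59,"y": -0.526,"z": -0.04,"az": 0.987,"grip": -1},{"x": 0.59,"y": -0.526,"z": -0.04,"az": 0.987,"grip": -1},{"x": 0.59,"y": -0.526,"z": -0.04,"az": 0.987,"grip": -1}]}}

```text
validation failed for argument at $.se...
```

Emit:
{"op": "step_arm", "data": {"series": [{"grip": -1,"x": 0.59,"y": -0.526,"z": -0.04,"ax": 0,"ay": 0,"az": 0.987},{"grip": -1,"x": 0.59,"y": -0.526,"z": -0.04,"ax": 0,"ay": 0,"az": 0.987},{"grip": -1,"x": 0.59,"y": -0.526,"z": -0.04,"ax": 0,"ay": 0,"az": 0.987},{"grip": -1,"x": 0.59,"y": -0.526,"z": -0.04,"ax": 0,"ay": 0,"az": 0.987},{"grip": -1,"x": 0.59,"y": -0.526,"z": -0.04,"ax": 0,"ay": 0,"az": 0.987},{"grip": -1,"x": 0.59,"y": -0.526,"z": -0.04,"ax": 0,"ay": 0,"az": 0.987},{"grip": -1,"x": 0.59,"y": -0.526,"z": -0.04,"ax": 0,"ay": 0,"az": 0.987},{"grip": -1,"x": 0.59,"y": -0.526,"z": -0.04,"ax": 0,"ay": 0,"az": 0.987},{"grip": -1,"x": 0.59,"y": -0.526,"z": -0.04,"ax": 0,"ay": 0,"az": 0.987}]}}

```text
time: 1.1
tool_pos: [0.4034, -0.3053, 0.2517]
tcp_rot: [-3.121, 0.343, -0.002]
wrist_force: [-0.3, -0.0, 0.7]
width: 0.999
grip_force: 0.0
```

Emit:
{"op": "step_arm", "data": {"series": [{"grip": -1,"x": 0.248,"y": -0.741,"z": 0,"ax": 0,"ay": 0,"az": 0},{"grip": -1,"x": 0.248,"y": -0.741,"z": 0,"ax": 0,"ay": 0,"az": 0},{"grip": -1,"x": 0.248,"y": -0.741,"z": 0,"ax": 0,"ay": 0,"az": 0},{"grip": -1,"x": 0.248,"y": -0.741,"z": 0,"ax": 0,"ay": 0,"az": 0},{"grip": -1,"x": 0.248,"y": -0.741,"z": 0,"ax": 0,"ay": 0,"az": 0},{"grip": -1,"x": 0.248,"y": -0.741,"z": 0,"ax": 0,"ay": 0,"az": 0},{"grip": -1,"x": 0.248,"y": -0.741,"z": 0,"ax": 0,"ay": 0,"az": 0},{"grip": -1,"x": 0.248,"y": -0.741,"z": 0,"ax": 0,"ay": 0,"az": 0},{"grip": -1,"x": 0.248,"y": -0.741,"z": 0,"ax": 0,"ay": 0,"az": 0},{"grip": -1,"x": 0.248,"y": -0.741,"z": 0,"ax": 0,"ay": 0,"az": 0},{"grip": -1,"x": 0.248,"y": -0.741,"z": 0,"ax": 0,"ay": 0,"az": 0}]}}

```text
time: 2.2
tool_pos: [0.604, 0.0225, 0.2509]
tcp_rot: [3.121, -0.354, -0.002]
wrist_force: [-0.6, 0.3, 0.1]
width: 1.001
grip_force: 0.0
```

Run:
```python
from h import *
c=imaging.read_camera("wrist");im=c["img"]
s=bot.read_state();print(s["tool_pos"],s["tcp_rot"],s["time"]);np.save("w1.npy",c,allow_pickle=True)
cv2.imwrite("pics/w1.png",im[:,:,::-1])
print("cam",(-np.array(c["R"]).T@c["t"]).round(3))
for n,X in dict(tile=(.5424,.043,.038),lock=(.6067,.028,.0705)).items(): print(n,proj(c,X))
```

```text
[0.60396515 0.02222882 0.25104858] [ 3.12082992e+00 -3.54980598e-01 -1.02779440e-03] 2.25
cam [0.677 0.005 0.392]
tile [317.62638093 219.21645272]
lock [317.06146222 174.75389234]
```

View pics/w1.png

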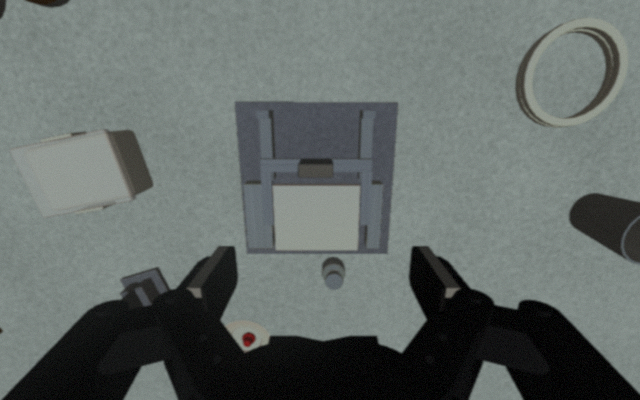

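Wrist view: the tool is aligned with the board, tile (275–360, 183–250), grip (300–333, 160–178), wide gap on the right as expected. Measuring it more finely.

Run:
```python
from h import *
c=np.load("w1.npy",allow_pickle=True).item();im=c["img"]
f=cv2.medianBlur(im,3);g=f[:,:,0].astype(int)
roi=np.zeros(g.shape,np.uint8);roi[180:252,262:372]=1
print("samples",im[215,315],im[215,256],im[240,364],im[130,310],im[215,377])
thr=(np.median(g[190:240,290:340])+np.median(g[120:145,290:340]))/2
t=((g>thr)*roi).astype(np.uint8);r,_=rect(c,t,.038,(317,219));print("tile w",r)
cr=cv2.boxPoints(r);print(cr.round(1).tolist())
k=((g<45)).astype(np.uint8);k[:,:270]=0;k[:,360:]=0;k[200:]=0
ys,xs=np.where(k);print("dark",xs.min(),xs.max(),ys.min(),ys.max())
print("grip column prof",im[152:184,316].sum(1).tolist())
print("row 240 profile",list(zip(range(350,392),g[240,350:392])))
print("lock top-cam corners",[ray({**imaging.read_camera("top")},245+u/4.5,115+v/4.5,.0705)[:2].round(4).tolist() for u,v in [(272,172),(348,184),(345,208),(268,196)]])
```

```text
samples [142 149 145] [102 108 114] [61 64 65] [79 86 88] [ 97 104 109]
tile w ((543.651123046875, 44.724327087402344), (109.83447265625, 89.51253509521484), 77.10224914550781)
[[487.79998779296875, 1.2000000476837158], [575.0, -18.799999237060547], [599.5, 88.30000305175781], [512.2999877929688, 108.19999694824219]]
dark 301 331 159 163
grip column prof [246, 229, 256, 244, 244, 228, 179, 127, 118, 104, 106, 132, 171, 210, 222, 224, 234, 219, 223, 211, 222, 220, 225, 221, 225, 216, 236, 228, 235, 229, 229, 229]
row 240 profile [(350, np.int64(144)), (351, np.int64(144)), (352, np.int64(145)), (353, np.int64(145)), (354, np.int64(145)), (355, np.int64(144)), (356, np.int64(139)), (357, np.int64(130)), (358, np.int64(108)), (359, np.int64(87)), (360, np.int64(80)), (361, np.int64(77)), (362, np.int64(75)), (363, np.int64(72)), (364, np.int64(62)), (365, np.int64(62)), (366, np.int64(76)), (367, np.int64(93)), (368, np.int64(98)), (369, np.int64(100)), (370, np.int64(101)), (371, np.int64(100)), (372, np.int64(99)), (373, np.int64(100)), (374, np.int64(99)), (375, np.int64(99)), (376, np.int64(99)), (377, np.int64(99)), (378, np.int64(97)), (379, np.int64(88)), (380, np.int64(80)), (381, np.int64(79)), (382, np.int64(78)), (383, np.int64(78)), (384, np.int64(77)), (385, np.int64(78)), (386, np.int64(79)), (387, np.int64(82)), (388, np.int64(106)), (389, np.int64(123)), (390, np.int64(127)), (391, np.int64(130))]
lock top-cam corners [[0.6188, 0.0433], [0.6133, 0.0047], [0.6007, 0.006], [0.6062, 0.045]]
```

Emit:
{"op": "step_arm", "data": {"series": [{"grip": -1,"x": 0.011,"y": -0.015,"z": 0.1,"ax": 0,"ay": 0,"az": 0},{"grip": -1,"x": 0.011,"y": -0.015,"z": 0.2,"ax": 0,"ay": 0,"az": 0},{"grip": -1,"x": 0.011,"y": -0.015,"z": 0.3,"ax": 0,"ay": 0,"az": 0},{"grip": -1,"x": 0.011,"y": -0.015,"z": 0.37,"ax": 0,"ay": 0,"az": 0},{"grip": -1,"x": 0.011,"y": -0.015,"z": 0.4,"ax": 0,"ay": 0,"az": 0},{"grip": -1,"x": 0.011,"y": -0.015,"z": 0.412,"ax": 0,"ay": 0,"az": 0},{"grip": -1,"x": 0.011,"y": -0.015,"z": 0.412,"ax": 0,"ay": 0,"az": 0}]}}

```text
time: 3.15
tool_pos: [0.6123, 0.0296, 0.046]
tcp_rot: [-3.122, 0.353, -0.002]
wrist_force: [-0.0, 0.0, 0.4]
width: 0.997
grip_force: 0.0
```

Close on the grip.

Emit:
{"op": "step_arm", "data": {"series": [{"grip": 1},{"grip": 1},{"grip": 1},{"grip": 1},{"grip": 1},{"grip": 1},{"grip": 1},{"grip": 1}], "force": 40}}

```text
validation failed for argument at $.se...
```

Emit:
{"op": "step_arm", "data": {"force": 40, "series": [{"grip": 1,"x": 0,"y": 0,"z": 0,"ax": 0,"ay": 0,"az": 0},{"grip": 1,"x": 0,"y": 0,"z": 0,"ax": 0,"ay": 0,"az": 0},{"grip": 1,"x": 0,"y": 0,"z": 0,"ax": 0,"ay": 0,"az": 0},{"grip": 1,"x": 0,"y": 0,"z": 0,"ax": 0,"ay": 0,"az": 0},{"grip": 1,"x": 0,"y": 0,"z": 0,"ax": 0,"ay": 0,"az": 0},{"grip": 1,"x": 0,"y": 0,"z": 0,"ax": 0,"ay": 0,"az": 0},{"grip": 1,"x": 0,"y": 0,"z": 0,"ax": 0,"ay": 0,"az": 0}]}}

```text
time: 3.85
tool_pos: [0.6129, 0.0292, 0.0473]
tcp_rot: [3.121, -0.352, 0.005]
wrist_force: [-1.8, -2.4, 6.2]
width: 0.459
grip_force: 41.4
```

Emit:
{"op": "step_arm", "data": {"series": [{"grip": 1,"x": 0.02,"y": 0,"z": 0,"ax": 0,"ay": 0,"az": 0},{"grip": 1,"x": 0.04,"y": 0,"z": 0,"ax": 0,"ay": 0,"az": 0},{"grip": 1,"x": 0.06,"y": 0,"z": 0,"ax": 0,"ay": 0,"az": 0},{"grip": 1,"x": 0.075,"y": 0,"z": 0,"ax": 0,"ay": 0,"az": 0},{"grip": 1,"x": 0.09,"y": 0,"z": 0,"ax": 0,"ay": 0,"az": 0},{"grip": 1,"x": 0.095,"y": 0,"z": 0,"ax": 0,"ay": 0,"az": 0},{"grip": 1,"x": 0.095,"y": 0,"z": 0,"ax": 0,"ay": 0,"az": 0},{"grip": 1,"x": 0.095,"y": 0,"z": 0,"ax": 0,"ay": 0,"az": 0}]}}

```text
time: 4.65
tool_pos: [0.6594, 0.0184, 0.0474]
tcp_rot: [3.121, -0.352, 0.005]
wrist_force: [-0.3, -3.4, 4.9]
width: 0.461
grip_force: 41.3
```

Emit:
{"op": "step_arm", "data": {"series": [{"grip": 1,"x": 0.005,"y": 0,"z": 0,"ax": 0,"ay": 0,"az": 0},{"grip": 1,"x": 0.01,"y": 0,"z": 0,"ax": 0,"ay": 0,"az": 0},{"grip": 1,"x": 0.01,"y": 0,"z": 0,"ax": 0,"ay": 0,"az": 0},{"grip": 1,"x": 0.01,"y": 0,"z": 0,"ax": 0,"ay": 0,"az": 0}]}}

```text
time: 5.05
tool_pos: [0.6594, 0.0184, 0.0473]
tcp_rot: [3.121, -0.352, -0.011]
wrist_force: [-14.7, 0.1, 16.8]
width: 0.456
grip_force: 42.6
```

Emit:
{"op": "step_arm", "data": {"series": [{"grip": 1,"x": -0.006,"y": 0,"z": 0,"ax": 0,"ay": 0,"az": 0},{"grip": -1,"x": -0.008,"y": 0,"z": 0,"ax": 0,"ay": 0,"az": 0},{"grip": -1,"x": -0.008,"y": 0,"z": 0,"ax": 0,"ay": 0,"az": 0},{"grip": -1,"x": -0.008,"y": 0,"z": 0,"ax": 0,"ay": 0,"az": 0},{"grip": -1,"x": -0.008,"y": 0,"z": 0,"ax": 0,"ay": 0,"az": 0},{"grip": -1,"x": -0.008,"y": 0,"z": -0.1,"ax": 0,"ay": 0,"az": 0},{"grip": -1,"x": -0.008,"y": 0,"z": -0.2,"ax": 0,"ay": 0,"az": 0},{"grip": -1,"x": -0.008,"y": 0,"z": -0.3,"ax": 0,"ay": 0,"az": 0},{"grip": -1,"x": -0.03,"y": 0,"z": -0.3,"ax": 0,"ay": 0,"az": 0},{"grip": -1,"x": -0.03,"y": 0,"z": -0.3,"ax": 0,"ay": 0,"az": 0}]}}

```text
time: 6.05
tool_pos: [0.649, 0.0217, 0.1978]
tcp_rot: [-3.121, 0.352, -0.006]
wrist_force: [-0.0, -0.4, -0.8]
width: 1.001
grip_force: 0.0
```

Run:
```python
from h import *
c=imaging.read_camera("wrist");im=c["img"];np.save("w2.npy",c,allow_pickle=True)
s=bot.read_state();print(s["tool_pos"],s["tcp_rot"],s["time"],s["width"])
cv2.imwrite("pics/w2.png",im[:,:,::-1])
for n,X in dict(tile=(.5432,.044,.038),grip=(.5432+.115,.044-.0263,.0705),sp=(.4657,.3214,.078)).items(): print(n,proj(c,X))
```

```text
[0.6479691  0.02164609 0.19545447] [-3.12163578e+00  3.52336501e-01 -7.67073933e-04] 6.1 1.0007089017222994
tile [324.29740489 271.82317498]
grip [324.65429645 179.08703393]
sp [106.36478964 394.34973695]
```

View pics/w2.png

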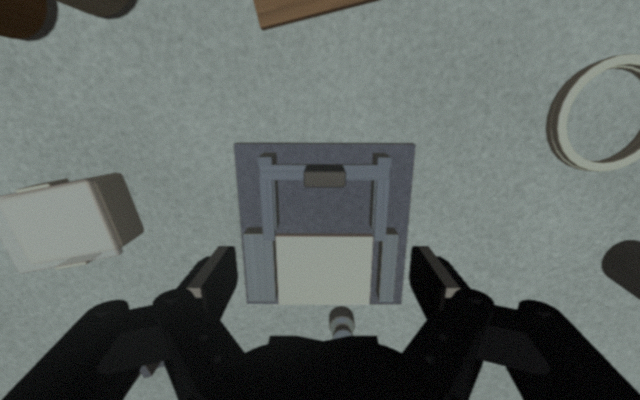

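Lock bar is now at v≈172, at the rails' end, so the lock is open. Going over the rest to look.

Emit:
{"op": "step_arm", "data": {"series": [{"grip": -1,"x": -0.372,"y": -0.529,"z": -0.11,"ax": 0,"ay": 0,"az": -0.43},{"grip": -1,"x": -0.372,"y": -0.529,"z": -0.11,"ax": 0,"ay": 0,"az": -0.43},{"grip": -1,"x": -0.372,"y": -0.529,"z": -0.11,"ax": 0,"ay": 0,"az": -0.43},{"grip": -1,"x": -0.372,"y": -0.529,"z": -0.11,"ax": 0,"ay": 0,"az": -0.43},{"grip": -1,"x": -0.372,"y": -0.529,"z": -0.11,"ax": 0,"ay": 0,"az": -0.43},{"grip": -1,"x": -0.372,"y": -0.529,"z": -0.11,"ax": 0,"ay": 0,"az": -0.43},{"grip": -1,"x": -0.372,"y": -0.529,"z": -0.11,"ax": 0,"ay": 0,"az": -0.43},{"grip": -1,"x": -0.372,"y": -0.529,"z": -0.11,"ax": 0,"ay": 0,"az": -0.43},{"grip": -1,"x": -0.372,"y": -0.529,"z": -0.11,"ax": 0,"ay": 0,"az": -0.43},{"grip": -1,"x": -0.372,"y": -0.529,"z": -0.11,"ax": 0,"ay": 0,"az": -0.43}]}}

```text
time: 7.1
tool_pos: [0.5256, 0.3196, 0.2482]
tcp_rot: [3.14, -0.001, -0.004]
wrist_force: [0.5, -0.7, 0.2]
width: 1.0
grip_force: 0.0
```

Run:
```python
from h import *
c=np.load("w2.npy",allow_pickle=True).item();g=cv2.medianBlur(c["img"],3)[:,:,0].astype(int)
roi=np.zeros(g.shape,np.uint8);roi[228:307,270:376]=1
t=((g>118)*roi).astype(np.uint8)
try: print("tile w2",rect(c,t,.038,(324,270)),cv2.boundingRect(t))
except Exception as e: print(e)
c=imaging.read_camera("wrist");im=c["img"];np.save("w3.npy",c,allow_pickle=True)
s=bot.read_state();print(s["tool_pos"],s["tcp_rot"],s["time"],s["width"])
p=proj(c,(.4657,.3214,.04)).astype(int);print(p)
x0=max(0,min(440,p[0]-100));y0=max(0,min(250,p[1]-75))
print("crop",x0,y0)
cv2.imwrite("pics/w3.png",cv2.convertScaleAbs(cv2.resize(im[y0:y0+150,x0:x0+200,::-1],None,fx=4,fy=4,interpolation=cv2.INTER_CUBIC),alpha=1.6))
```

```text
tile w2 (((543.0394897460938, 46.287628173828125), (126.34740447998047, 91.66023254394531), 77.25039672851562), 349) (270, 236, 106, 71)
[0.52590836 0.31940071 0.24862416] [ 3.13993263e+00 -1.89239115e-03 -3.33979718e-03] 7.15 0.9973575531300197
[320 216]
crop 220 141
```

View pics/w3.png

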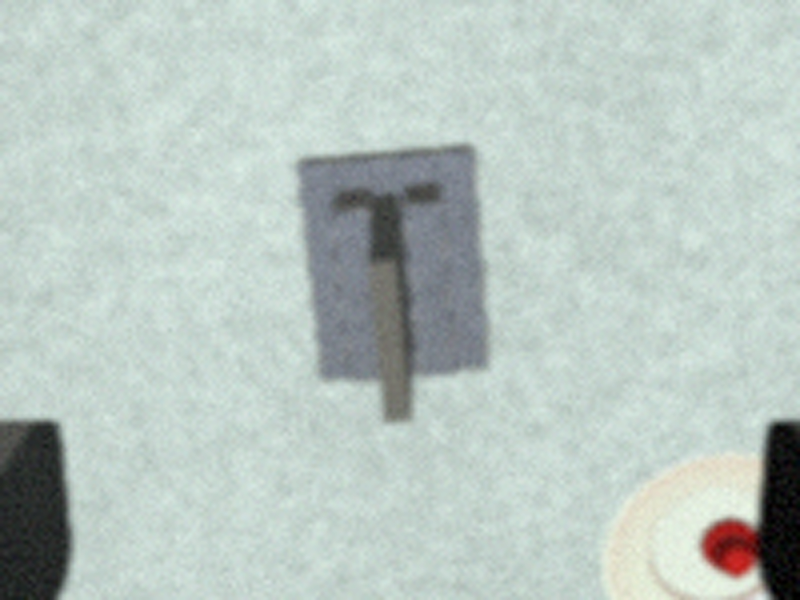

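Spacer top face corners in the crop: (371,260), (397,260), (411,420), (385,421). Rest foot corners: (299,160), (472,146), (488,366), (322,380). Casting both.

Run:
```python
from h import *
c=np.load("w3.npy",allow_pickle=True).item()
for n,z,q in [("spacer",.078,[(371,260),(397,260),(411,420),(385,421)]),("rest",.008,[(299,160),(472,146),(488,366),(322,380)])]:
    P=np.array([ray(c,220+(u-1.5)/4,141+(v-1.5)/4,z)[:2]*1000 for u,v in q])
    d=(P[0]+P[1]-P[2]-P[3])/2
    print(n,P.mean(0).round(1),"len",np.hypot(*d).round(1),"yaw",np.degrees(np.arctan2(d[1],d[0])).round(2),"wid",np.linalg.norm(P[0]-P[1]).round(1))
# tile re-measure in w2 by line profiles at z=.038, along rows
c=np.load("w2.npy",allow_pickle=True).item();g=cv2.GaussianBlur(c["img"][:,:,1],(3,3),0).astype(int)
for v in (255,275,290): print(v,g[v,268:284].tolist(),g[v,364:386].tolist())
```

```text
spacer [468.9 325. ] len 49.6 yaw 4.32 wid 7.3
rest [467.4 324.7] len 80.0 yaw 4.55 wid 57.8
255 [111, 110, 110, 108, 99, 83, 71, 80, 109, 136, 148, 151, 150, 150, 150, 150] [152, 153, 152, 151, 152, 152, 146, 133, 113, 94, 83, 79, 75, 69, 61, 54, 57, 74, 93, 104, 107, 108]
275 [110, 110, 110, 110, 108, 99, 84, 72, 83, 111, 136, 148, 152, 153, 153, 152] [153, 153, 153, 154, 153, 146, 130, 107, 87, 79, 79, 76, 68, 58, 52, 61, 82, 100, 107, 108, 107, 108]
290 [108, 109, 110, 111, 111, 109, 99, 82, 72, 85, 115, 141, 151, 153, 152, 151] [153, 153, 153, 152, 150, 139, 117, 95, 83, 79, 74, 66, 57, 52, 62, 82, 98, 106, 108, 109, 109, 109]
```

Emit:
{"op": "step_arm", "data": {"series": [{"grip": -1,"x": -0.08,"y": -0.011,"z": 0.04,"ax": 0,"ay": 0,"az": -0.147},{"grip": -1,"x": -0.115,"y": -0.011,"z": 0.12,"ax": 0,"ay": 0,"az": -0.147},{"grip": -1,"x": -0.115,"y": -0.011,"z": 0.21,"ax": 0,"ay": 0,"az": -0.147},{"grip": -1,"x": -0.115,"y": -0.011,"z": 0.3,"ax": 0,"ay": 0,"az": -0.147},{"grip": -1,"x": -0.115,"y": -0.011,"z": 0.37,"ax": 0,"ay": 0,"az": -0.147},{"grip": -1,"x": -0.115,"y": -0.011,"z": 0.4,"ax": 0,"ay": 0,"az": -0.147},{"grip": -1,"x": -0.115,"y": -0.011,"z": 0.403,"ax": 0,"ay": 0,"az": -0.147},{"grip": -1,"x": -0.115,"y": -0.011,"z": 0.403,"ax": 0,"ay": 0,"az": -0.147}]}}

```text
time: 7.95
tool_pos: [0.4696, 0.3263, 0.0497]
tcp_rot: [-3.139, -0.119, -0.002]
wrist_force: [0.5, 0.4, 0.5]
width: 1.003
grip_force: 0.0
```

Emit:
{"op": "step_arm", "data": {"force": 40, "series": [{"grip": 1,"x": 0,"y": 0,"z": 0,"ax": 0,"ay": 0,"az": 0},{"grip": 1,"x": 0,"y": 0,"z": 0,"ax": 0,"ay": 0,"az": 0},{"grip": 1,"x": 0,"y": 0,"z": 0,"ax": 0,"ay": 0,"az": 0},{"grip": 1,"x": 0,"y": 0,"z": 0,"ax": 0,"ay": 0,"az": 0},{"grip": 1,"x": 0,"y": 0,"z": 0,"ax": 0,"ay": 0,"az": 0},{"grip": 1,"x": 0,"y": 0,"z": 0,"ax": 0,"ay": 0,"az": 0},{"grip": 1,"x": 0,"y": 0,"z": 0,"ax": 0,"ay": 0,"az": 0},{"grip": 1,"x": 0,"y": 0,"z": 0,"ax": 0,"ay": 0,"az": 0},{"grip": 1,"x": 0,"y": 0,"z": 0,"ax": 0,"ay": 0,"az": 0}]}}

```text
time: 8.85
tool_pos: [0.4686, 0.3265, 0.0492]
tcp_rot: [-3.139, -0.121, -0.001]
wrist_force: [-0.8, 0.1, 5.1]
width: 0.085
grip_force: 39.8
```

Spacer gripped (width about 7 mm). Lift and carry it over the wide gap.

Emit:
{"op": "step_arm", "data": {"series": [{"grip": 1,"x": 0,"y": 0,"z": -0.06,"ax": 0,"ay": 0,"az": 0},{"grip": 1,"x": 0,"y": 0,"z": -0.15,"ax": 0,"ay": 0,"az": 0},{"grip": 1,"x": 0,"y": 0,"z": -0.23,"ax": 0,"ay": 0,"az": 0},{"grip": 1,"x": 0.02,"y": 0.08,"z": -0.26,"ax": 0,"ay": 0,"az": 0.2},{"grip": 1,"x": 0.06,"y": 0.18,"z": -0.26,"ax": 0,"ay": 0,"az": 0.4},{"grip": 1,"x": 0.06,"y": 0.28,"z": -0.26,"ax": 0,"ay": 0,"az": 0.577},{"grip": 1,"x": 0.06,"y": 0.38,"z": -0.26,"ax": 0,"ay": 0,"az": 0.577},{"grip": 1,"x": 0.06,"y": 0.48,"z": -0.26,"ax": 0,"ay": 0,"az": 0.577},{"grip": 1,"x": 0.06,"y": 0.57,"z": -0.26,"ax": 0,"ay": 0,"az": 0.577},{"grip": 1,"x": 0.06,"y": 0.65,"z": -0.26,"ax": 0,"ay": 0,"az": 0.577},{"grip": 1,"x": 0.06,"y": 0.688,"z": -0.26,"ax": 0,"ay": 0,"az": 0.577},{"grip": 1,"x": 0.06,"y": 0.688,"z": -0.26,"ax": 0,"ay": 0,"az": 0.577}]}}

```text
time: 10.05
tool_pos: [0.5244, -0.0169, 0.178]
tcp_rot: [3.12, -0.359, -0.002]
wrist_force: [-0.4, -0.4, -1.0]
width: 0.088
grip_force: 39.2
```

Emit:
{"op": "step_arm", "data": {"series": [{"grip": 1,"x": 0,"y": 0,"z": 0.08,"ax": 0,"ay": 0,"az": 0},{"grip": 1,"x": 0,"y": 0,"z": 0.14,"ax": 0,"ay": 0,"az": 0},{"grip": 1,"x": 0,"y": 0,"z": 0.16,"ax": 0,"ay": 0,"az": 0},{"grip": 1,"x": 0,"y": 0,"z": 0.16,"ax": 0,"ay": 0,"az": 0},{"grip": 1,"x": 0,"y": 0,"z": 0.16,"ax": 0,"ay": 0,"az": 0}]}}

```text
time: 10.55
tool_pos: [0.5255, -0.0138, 0.0996]
tcp_rot: [-3.122, 0.351, -0.002]
wrist_force: [0.2, -0.1, -0.2]
width: 0.082
grip_force: 39.3
```

Run:
```python
from h import *
c=imaging.read_camera("wrist");im=c["img"];np.save("w4.npy",c,allow_pickle=True)
s=bot.read_state();print(s["tool_pos"],s["tcp_rot"],s["time"],s["width"],s["grip_force"])
cv2.imwrite("pics/w4.png",cv2.convertScaleAbs(im[100:,120:520,::-1],alpha=1.6) if 0 else cv2.convertScaleAbs(cv2.resize(im[120:400,160:480,::-1],None,fx=2,fy=2,interpolation=cv2.INTER_CUBIC),alpha=1.6))
print(proj(c,s["tool_pos"]),proj(c,(.525,-.0141,.032)),proj(c,np.array(s["tool_pos"])-[0,0,.041]))
```

```text
[ 0.52618486 -0.01390658  0.10035802] [-3.12161213  0.35154749 -0.00414066] 10.6 0.0867627820773959 39.260517954826355
[321.89832724 252.01510408] [322.91019912 210.54341487] [322.17882713 222.85588547]
```

View pics/w4.png

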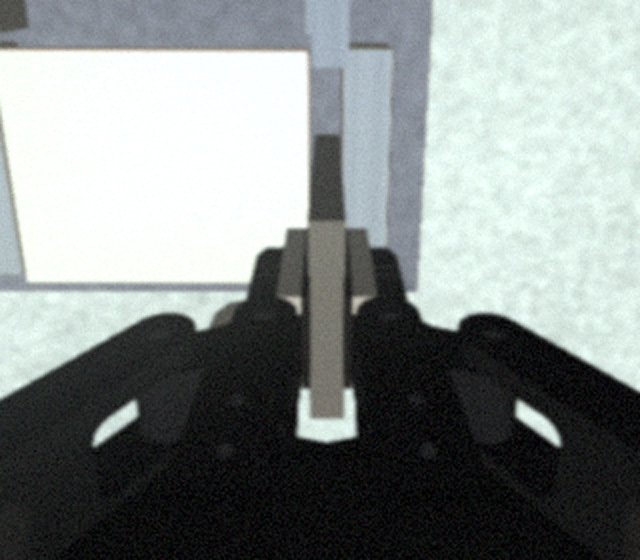

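Wrist view: the spacer's lower front edge (crop x 313–342, y 135) sits right over the gap (tile edge about 310, strip edge about 344). Checking the lateral offset.

Run:
```python
from h import *
c=np.load("w4.npy",allow_pickle=True).item();im=c["img"]
g=cv2.GaussianBlur(im,(1,5),0)[:,:,0].astype(int)
for v in (160,170,182,190,200,210,220): print(v,list(g[v,308:362]))
s=np.array([.5262,-.0139,.1004]);yb=np.array([.2233,.9748]);xb=np.array([.9748,-.2233])
def y(u,v,z): p=ray(c,u,v,z)[:2]-s[:2]; return (p@xb*1000).round(1),(p@yb*1000).round(2)
h=lambda u,v:(160+u/2-.25,120+v/2-.25)
print("tile edge",[y(*h(309,q),.038) for q in (60,90)],"strip",[y(*h(344,q),.032) for q in (90,)],[y(*h(344.5,130),.032)])
print("strip outer",y(*h(392,60),.032),y(*h(389,180),.032))
print("tile far/near edges",y(*h(150,47),.038),y(*h(150,284),.038))
print("spacer foot",y(*h(313,136),.059),y(*h(342,136),.059))
print("spacer top front",y(*h(308,220),.129),y(*h(345.5,220),.129))
```

```text
160 [np.int64(156), np.int64(159), np.int64(157), np.int64(158), np.int64(156), np.int64(146), np.int64(119), np.int64(94), np.int64(84), np.int64(83), np.int64(87), np.int64(85), np.int64(85), np.int64(81), np.int64(89), np.int64(89), np.int64(85), np.int64(89), np.int64(89), np.int64(90), np.int64(90), np.int64(87), np.int64(81), np.int64(94), np.int64(106), np.int64(111), np.int64(110), np.int64(111), np.int64(109), np.int64(108), np.int64(109), np.int64(109), np.int64(112), np.int64(111), np.int64(111), np.int64(110), np.int64(108), np.int64(112), np.int64(110), np.int64(106), np.int64(107), np.int64(105), np.int64(107), np.int64(108), np.int64(107), np.int64(109), np.int64(107), np.int64(102), np.int64(93), np.int64(86), np.int64(84), np.int64(85), np.int64(86), np.int64(87)]
170 [np.int64(156), np.int64(159), np.int64(158), np.int64(155), np.int64(158), np.int64(148), np.int64(122), np.int64(95), np.int64(91), np.int64(87), np.int64(91), np.int64(88), np.int64(90), np.int64(87), np.int64(92), np.int64(88), np.int64(87), np.int64(88), np.int64(85), np.int64(86), np.int64(85), np
[... 4271 characters left out ...]
(109), np.int64(111), np.int64(107), np.int64(98), np.int64(87), np.int64(85), np.int64(83), np.int64(83), np.int64(85), np.int64(86), np.int64(87), np.int64(85)]
tile edge [(np.float64(45.4), np.float64(5.57)), (np.float64(34.9), np.float64(5.65))] strip [(np.float64(33.8), np.float64(-6.76))] [(np.float64(19.0), np.float64(-7.1))]
strip outer (np.float64(44.6), np.float64(-23.66)) (np.float64(-0.4), np.float64(-24.06))
tile far/near edges (np.float64(49.7), np.float64(59.97)) (np.float64(-41.1), np.float64(67.64))
spacer foot (np.float64(24.0), np.float64(3.82)) (np.float64(24.0), np.float64(-5.48))
spacer top front (np.float64(25.1), np.float64(3.24)) (np.float64(25.2), np.float64(-4.49))
```

Aligned within 0.3 mm laterally, at board x ≈ -5 mm. Lowering.

Emit:
{"op": "step_arm", "data": {"series": [{"grip": 1,"x": 0,"y": 0,"z": 0.02,"ax": 0,"ay": 0,"az": 0},{"grip": 1,"x": 0,"y": 0,"z": 0.04,"ax": 0,"ay": 0,"az": 0},{"grip": 1,"x": 0,"y": 0,"z": 0.05,"ax": 0,"ay": 0,"az": 0},{"grip": 1,"x": 0,"y": 0,"z": 0.06,"ax": 0,"ay": 0,"az": 0},{"grip": 1,"x": 0,"y": 0,"z": 0.06,"ax": 0,"ay": 0,"az": 0}]}}

```text
time: 11.1
tool_pos: [0.5239, -0.0143, 0.0677]
tcp_rot: [3.122, -0.353, -0.003]
wrist_force: [-0.6, 1.1, -0.6]
width: 0.084
grip_force: 39.3
```

Emit:
{"op": "step_arm", "data": {"series": [{"grip": 1,"x": 0,"y": 0,"z": 0.012,"ax": 0,"ay": 0,"az": 0},{"grip": 1,"x": 0,"y": 0,"z": 0.024,"ax": 0,"ay": 0,"az": 0},{"grip": 1,"x": 0,"y": 0,"z": 0.034,"ax": 0,"ay": 0,"az": 0},{"grip": 1,"x": 0,"y": 0,"z": 0.036,"ax": 0,"ay": 0,"az": 0},{"grip": 1,"x": 0,"y": 0,"z": 0.036,"ax": 0,"ay": 0,"az": 0}]}}

```text
time: 11.6
tool_pos: [0.5248, -0.0144, 0.0511]
tcp_rot: [3.122, -0.353, -0.0]
wrist_force: [-2.6, 0.1, 5.4]
width: 0.09
grip_force: 40.1
```

On the floor of the gap (TCP 41 mm above it, contact force 5 N). Release and rise.

Emit:
{"op": "step_arm", "data": {"series": [{"grip": -1,"x": 0,"y": 0,"z": -0.002,"ax": 0,"ay": 0,"az": 0},{"grip": -1,"x": 0,"y": 0,"z": -0.002,"ax": 0,"ay": 0,"az": 0},{"grip": -1,"x": 0,"y": 0,"z": -0.002,"ax": 0,"ay": 0,"az": 0},{"grip": -1,"x": 0,"y": 0,"z": -0.002,"ax": 0,"ay": 0,"az": 0},{"grip": -1,"x": 0,"y": 0,"z": -0.002,"ax": 0,"ay": 0,"az": 0},{"grip": -1,"x": 0,"y": 0,"z": -0.002,"ax": 0,"ay": 0,"az": 0},{"grip": -1,"x": 0,"y": 0,"z": -0.08,"ax": 0,"ay": 0,"az": 0},{"grip": -1,"x": 0,"y": 0,"z": -0.16,"ax": 0,"ay": 0,"az": 0},{"grip": -1,"x": 0,"y": 0,"z": -0.24,"ax": 0,"ay": 0,"az": 0},{"grip": -1,"x": 0,"y": 0,"z": -0.26,"ax": 0,"ay": 0,"az": 0},{"grip": -1,"x": 0,"y": 0,"z": -0.26,"ax": 0,"ay": 0,"az": 0}]}}

```text
time: 12.7
tool_pos: [0.5266, -0.0145, 0.1834]
tcp_rot: [-3.122, 0.353, -0.009]
wrist_force: [0.3, 0.6, 0.4]
width: 1.002
grip_force: 0.0
```

Run:
```python
from h import *
c=imaging.read_camera("wrist");im=c["img"]
s=bot.read_state();print(s["tool_pos"],s["tcp_rot"],s["time"],s["width"])
cv2.imwrite("pics/w5.png",cv2.convertScaleAbs(cv2.resize(im[120:400,160:480,::-1],None,fx=2,fy=2,interpolation=cv2.INTER_CUBIC),alpha=1.4))
for z in (.08,.01):
  for dx in (-25,25): print(z,dx,(proj(c,np.array([.525+dx*.000975,-.0141-dx*.000223,z]))-[160,120])*2)
```

```text
[ 0.52506672 -0.01438551  0.18116318] [-3.12170959e+00  3.52680132e-01 -2.19904816e-03] 12.75 1.0003623258695802
0.08 -25 [324.98879093 210.45322501]
0.08 25 [325.01623105 100.69252841]
0.01 -25 [325.37659322 163.03362871]
0.01 25 [325.41559165  74.41737195]
```

View pics/w5.png

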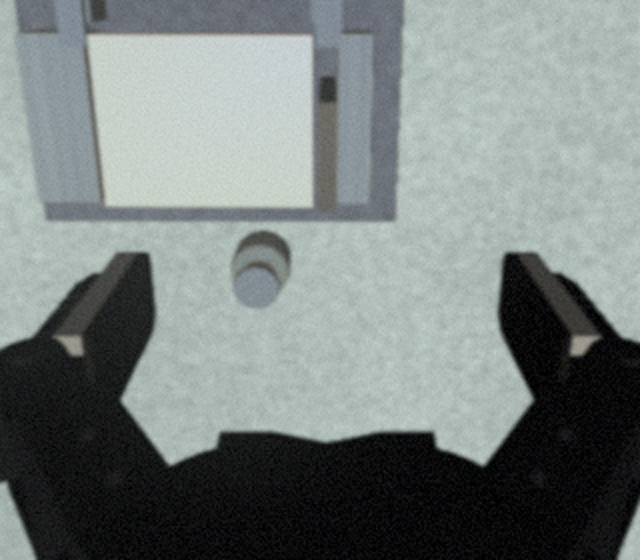

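The spacer stands upright in the wide gap (crop x≈327, y 78–210), as predicted. Shut the fingers over the tile, then press.

Emit:
{"op": "step_arm", "data": {"series": [{"grip": 1,"x": 0.009,"y": -0.07,"z": 0,"ax": 0,"ay": 0,"az": 0},{"grip": 1,"x": 0.009,"y": -0.133,"z": 0,"ax": 0,"ay": 0,"az": 0},{"grip": 1,"x": 0.009,"y": -0.133,"z": 0,"ax": 0,"ay": 0,"az": 0},{"grip": 1,"x": 0.009,"y": -0.133,"z": 0,"ax": 0,"ay": 0,"az": 0},{"grip": 1,"x": 0.009,"y": -0.133,"z": 0,"ax": 0,"ay": 0,"az": 0},{"grip": 1,"x": 0.009,"y": -0.133,"z": 0,"ax": 0,"ay": 0,"az": 0},{"grip": 1,"x": 0.009,"y": -0.133,"z": 0,"ax": 0,"ay": 0,"az": 0},{"grip": 1,"x": 0.009,"y": -0.133,"z": 0.08,"ax": 0,"ay": 0,"az": 0},{"grip": 1,"x": 0.009,"y": -0.133,"z": 0.16,"ax": 0,"ay": 0,"az": 0},{"grip": 1,"x": 0.009,"y": -0.133,"z": 0.22,"ax": 0,"ay": 0,"az": 0},{"grip": 1,"x": 0.009,"y": -0.133,"z": 0.26,"ax": 0,"ay": 0,"az": 0},{"grip": 1,"x": 0.009,"y": -0.133,"z": 0.26,"ax": 0,"ay": 0,"az": 0}]}}

```text
time: 13.95
tool_pos: [0.5407, 0.0488, 0.0473]
tcp_rot: [3.12, -0.354, -0.011]
wrist_force: [0.3, 0.4, 0.3]
width: -0.003
grip_force: 0.0
```

Emit:
{"op": "step_arm", "data": {"series": [{"grip": 1,"x": 0,"y": 0,"z": 0.01,"ax": 0,"ay": 0,"az": 0},{"grip": 1,"x": 0,"y": 0,"z": 0.02,"ax": 0,"ay": 0,"az": 0},{"grip": 1,"x": 0,"y": 0,"z": 0.028,"ax": 0,"ay": 0,"az": 0},{"grip": 1,"x": 0,"y": 0,"z": 0.034,"ax": 0,"ay": 0,"az": 0},{"grip": 1,"x": 0,"y": 0,"z": 0.034,"ax": 0,"ay": 0,"az": 0},{"grip": 1,"x": 0,"y": 0,"z": 0.034,"ax": 0,"ay": 0,"az": 0}]}}

```text
time: 14.55
tool_pos: [0.5453, 0.0494, 0.0352]
tcp_rot: [-3.122, 0.352, -0.004]
wrist_force: [-0.2, 0.5, 5.0]
width: 0.0
grip_force: 2.7
```

Emit:
{"op": "step_arm", "data": {"series": [{"grip": 1,"x": 0,"y": 0,"z": 0.004,"ax": 0,"ay": 0,"az": 0},{"grip": 1,"x": 0,"y": 0,"z": 0.008,"ax": 0,"ay": 0,"az": 0},{"grip": 1,"x": 0,"y": 0,"z": 0.01,"ax": 0,"ay": 0,"az": 0},{"grip": 1,"x": 0,"y": 0,"z": 0.01,"ax": 0,"ay": 0,"az": 0},{"grip": 1,"x": 0,"y": 0,"z": 0.01,"ax": 0,"ay": 0,"az": 0}]}}

```text
time: 15.05
tool_pos: [0.5454, 0.0495, 0.032]
tcp_rot: [-3.122, 0.352, -0.003]
wrist_force: [-6.0, -1.5, 16.9]
width: 0.001
grip_force: 8.7
```

Run:
```python
from h import *
c=imaging.read_camera("wrist");im=c["img"]
s=bot.read_state();print(s["tool_pos"],s["wrist_force"],s["time"])
cv2.imwrite("pics/w6.png",cv2.convertScaleAbs(im[:,:,::-1],alpha=1.4))
```

```text
[0.54536169 0.04947582 0.03196147] [-4.64723687 -0.2530686  16.7587869 ] 15.1
```

View pics/w6.png

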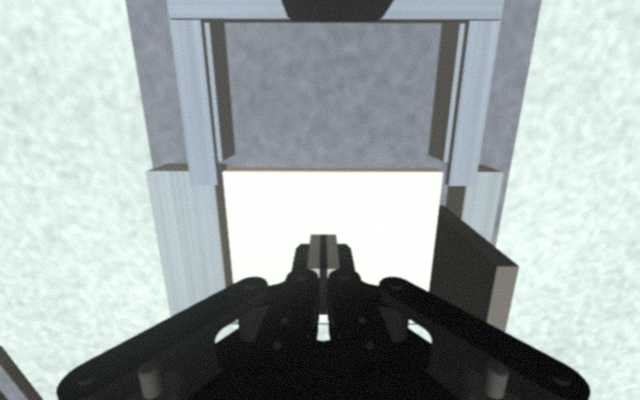

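The spacer stands in the right-hand gap clear of the gripper, the lock is open, and the shut fingers at (323,250) press the tile, which is level with the strips. Handing in.

```bash
python3 -c "
from workcell import bot
print(bot.finish_job())"
```

```text
the job is handed in; nothing more can be done
None
```

I handed the job in at about 15 s with the lock on its end stop, the spacer let go at the bottom of the wide gap, and the fingers holding the tile flush (TCP at 32 mm) with about 17 N; the judge returned no verdict.

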